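# Turn a parts bin end for end and stack it interlocked on a loaded one

### The job

Take the empty parts bin off the sloping wooden stand, turn it end for end and set it level on the bin that holds the white borax cone, so that its lugs sit down in the shallow recesses of the rim and the two interlock instead of nesting. The blank label of the upper bin must then face the opposite way to that of the lower one. Set it down, do not drop it; leave the lower bin and the stray tools about where they are.

Things in the scene. Friction and masses are not known exactly. Their poses are not given: they have to be found in the camera images.
- top_bin_mid (a point): Centre (25 mm above the underside) of the empty grey bin to move, 150 g, 50 mm high, open on top. x along it away from its label, y across, z out of its mouth. Starts label end downhill on the stand, tilted 30 degrees, mouth leaning to the robot. Grip across the vertical skirt, 60 mm wide, 27 to 50 mm up, uncut for x -15 to +15 mm.
- top_bin_label (a point): Outer face of that bin's label end (a small steel frame with a blank paper), 65 mm from its centre along -x, 25 mm above its underside.
- top_bin: The bin to move; origin mid underside. Body 114x46 mm up to 30 mm, skirt above 130x60 mm outside, 124x54 mm inside. Lugs 10 mm long, 6 high, level with the underside, stick out of both sides to y = +-33 mm, at x = +45 and -25 mm. Top edge cuts, 19 mm wide: deep slots over its own lugs (a bin set on it the same way round nests), recesses 6 mm deep at x = -45 and +25 mm.
- low_bin_mid (a point): Centre (25 mm above the underside) of the lower bin: same shape and axes, 250 g, loose, level on the bench, label end roughly to the robot. A bin turned 180 degrees on it has its lugs in the recesses (4.5 mm play each way in x) and its body inside the skirt (4 mm play in y); its centre is then straight above this point by 44 mm.
- low_bin_label (a point): Outer face of the lower bin's label end, 65 mm from its centre along -x, 25 mm above its underside.
- stand: Fixed wooden stand: board 150 mm long, 76 mm wide, sloping 30 degrees down to its front (-x of this frame), with an 18 mm lip along the low edge; low edge about 17 mm, high edge about 93 mm above the bench. Origin on the bench under the board's middle; x level, uphill; z up.
- cone: White borax cone, 35 mm wide and 34 mm high, loose on the floor of the lower bin (floor 3 mm thick), fully below where the upper bin will sit. Origin: middle of its underside.
- wax: Loose lump of beeswax 41x50x19 mm, a bystander. Origin: middle of its underside.
- cutters: Loose side cutters 51x118x11 mm lying flat, a bystander. Origin: middle of its underside.
- clamp: Loose wooden ring clamp 28x148x28 mm lying flat, a bystander. Origin: middle of its underside.

How it is judged:
By the outcome, as a careful person would: the job done as asked, in the order asked, and still so for the second after the job is handed in, with the robot touching nothing.
It also fails if it takes over 42 s, if anything falls off the work surface, if the arm or the gripper's body presses on something with over 40 N, if the wrist force passes 120 N, or if a joint passes its speed limit or range.

### The arm

A 6-joint arm with a two-finger parallel gripper is mounted at the origin on a cart in front of the work surface, level with it; the furniture and walls round the work are solid. World frame = base frame: x ahead of the robot, y to its left, z up, the work surface at z = 0. Lengths are in m, angles in degrees, forces in N, time in s.
With the tool pointing down it reaches from about 0.3 to 0.825 m from the base axis. Payload 5.4 kg.
Tool frame: the origin (TCP) lies on the centre line of the jaws, within the pads' length; the fingertips stand ctrl.tip_extent ahead of it and the grasp point (between the pads) lies 11 mm behind it (ctrl.tip_extent is the distance from the TCP to the fingertips, in m); z points along the fingers, y is the direction in which the jaws open and shut (so a half turn about z gives the same grasp; the last joint's range is limited). The gripper opens to 92 mm and grips with 3 to 60 N. Pads are 20 mm wide; open, the fingers measure 128 mm over their backs; the gripper's body (75 mm by 189 mm) begins 69 mm behind the grasp point.
Start: joints at [-87.095, 9.076, 91.501, -0, 79.423, -12.038], TCP at [0.148, -0.556, 0.223] pointing down, gripper open.
Joint ranges: [-166.64, 166.64], [-54.1, 131.32], [10.49, 154.53], [-73.88, 253.88], [9.74, 151.15], [-171.62, 171.62]. Speed limits (degrees/s): [147.25, 147.25, 180, 180, 180, 180].

### API

Orientations are given as a 3x3 rotation matrix whose columns are the frame's x, y, z axes.
In Python, from rig import get_state, imaging, sign_off, ctrl gives the robot as it stands.
- The arm moves only by the tool play_rows, never from a script. Its argument "commands" is a list of rows, each a list of 7 numbers: the shift along the tool's x, y, z in units of 30 mm (1.0 is 30 mm), then the turn, a rotation vector about the tool's x, y, z in units of 8 degrees (1.0 is 8 degrees), then the opening, from 0 (shut) to 1 (fully open). In form: [[tx, ty, tz, ax, ay, az, jaw], ...]. A call has 1 to 20 rows; each row is the pose to reach, as a shift and turn from the pose measured when the call began, along the tool's axes at that moment; what a row does not reach only later rows make up. A row lasts 1/8 s, in which the tool goes at most 62.5 mm and 10.7 degrees, less where a joint would pass 70% of its speed; a pose out of reach is approached as far as the arm can. A call with a gripper value outside its range is refused whole. The fingers move at their own pace and stop on an object; "force" is the grip in N (left out, the last holds). Time passes only in rows, so rows that repeat a pose let the fingers close. It gives the time, the measured TCP pose, the force and the opening at its end, in the units of the state.
- get_state(): the state, without advancing time (a new reading comes with each control period).
- imaging.snapshot(name): name is "side" or "top"; returns (picture, depth): 384x512x3 uint8, red, green, blue; 384x512 float32, m along the optical axis (not along the pixel's ray), 0 where there is no reading.
- imaging.get_calibration(name): a dict with "fov_y" (degrees; the focal length in pixels is half the picture's height over the tangent of half this angle, whatever the lens; pixels are square), "cx", "cy" (the principal point, pixels), "D" ([k1, k2, p1, p2, k3] as OpenCV has them; the pictures are not rectified), "origin" and "rotation" of the camera in the world. Camera axes: x right, y up, looking along -z (the intrinsics and any distortion apply to the point x, -y, -z); pixel columns grow to the right and rows downward; lengths in m; the calibration is good to about 2 mm. A picture is of the moment at which its call begins. get_calibration takes no time and is no camera call.
- sign_off(): hands the job in, once; it reports no verdict.
The state is a dict: "time": time; "qpos": joint angles; "qd": joint speeds; "joint_torque": joint torques, N m; "tool_pos": TCP position; "orientation": TCP orientation; "contact_force": force on the tool from outside, world axes, zero at the start; "wrist_torque": the same for the moment, N m; "width": finger opening in m.
Only numpy, scipy, OpenCV 4.12 (cv2) and the standard library are available. Lean on these libraries where they do the work, as an engineer would, in place of code of your own. Each camera call takes 0.05 s, during which the arm holds its last target. There are 200 camera calls.

## Working session

There is one attempt and no reset: what is moved stays moved. The work goes in short steps, Python scripts to look and compute and a tool call to move; the robot and the scene stay as the last step left them, time stands still between calls to the robot, and variables do not carry over. Pictures are saved under pics/ and viewed, about 8 in all and at most 12, crops included, and the job is handed in when it is done.

Besides the shell and the picture viewer there is one more tool, called after "Request:" as name([rows], argument=value, ...), one row to a line, values as JSON. play_rows: Moves the arm, as the interface text tells. Its arguments: {"type":"object","properties":{"commands":{"type":"array","items":{"type":"array","items":{"type":"number"}}},"force":{"type":"number"}},"required":["commands"]}

```bash
ls; mkdir -p pics; cat > h.py <<'E'
import numpy as np, cv2
from rig import get_state, imaging, sign_off, ctrl
def snap(n):
    im,d=imaging.snapshot(n); return im,d,imaging.get_calibration(n)
def cloud(d,c):
    """world xyz for each pixel (nan if no depth)"""
    h,w=d.shape; f=h/2/np.tan(np.radians(c["fov_y"])/2)
    K=np.array([[f,0,c["cx"]],[0,f,c["cy"]],[0,0,1.]])
    v,u=np.mgrid[:h,:w]
    p=cv2.undistortPoints(np.stack([u,v],-1).reshape(-1,1,2).astype(np.float64),K,np.array(c["D"],float)).reshape(h,w,2)
    P=np.stack([p[...,0]*d,-p[...,1]*d,-d],-1)
    W=P@np.array(c["rotation"]).T+np.array(c["origin"]); W[d<=0]=np.nan
    return W
def save(im,name): cv2.imwrite("pics/"+name,cv2.cvtColor(im,cv2.COLOR_RGB2BGR))
E
python3 - <<'E'
from h import *
np.set_printoptions(precision=4,suppress=True)
for n in("side","top"):
    im,d,c=snap(n); save(im,n+"0.png"); np.savez(n+"0.npz",im=im,d=d,W=cloud(d,c)); print(n,c)
s=get_state(); print(s, ctrl.tip_extent)
E
```

```text
pics
side {'fov_y': 54.302624580124466, 'cx': 255.95021900514809, 'cy': 195.1303452988158, 'D': array([-0.1105,  0.    ,  0.    ,  0.    ,  0.    ]), 'origin': array([0.3581, 0.9708, 0.5153]), 'rotation': array([[-0.991 ,  0.0507, -0.1235],
       [-0.1324, -0.49  ,  0.8616],
       [-0.0169,  0.8702,  0.4923]])}
top {'fov_y': 55.586352436288564, 'cx': 263.9345430568129, 'cy': 190.77735994378028, 'D': array([0.0082, 0.    , 0.    , 0.    , 0.    ]), 'origin': array([0.307 , 0.2005, 0.9956]), 'rotation': array([[-0.0031,  0.9815, -0.1914],
       [-0.9997,  0.0014,  0.0234],
       [ 0.0232,  0.1914,  0.9812]])}
{'time': 0.1, 'qpos': array([-87.0958,   9.1092,  91.564 ,  -0.0004,  79.423 , -12.0388]), 'qd': array([ 0.0227, -0.0389, -0.107 ,  0.0182, -0.0441,  0.0526]), 'joint_torque': array([ -0.0008, -38.6503, -32.296 ,   0.0703,   0.034 ,  -0.    ]), 'tool_pos': array([ 0.1482, -0.555 ,  0.2217]), 'orientation': array([[ 0.9662,  0.2579, -0.0001],
       [ 0.2579, -0.9662,  0.0017],
       [ 0.0003, -0.0016, -1.    ]]), 'contact_force': array([0.5421, 0.0681, 0.5459]), 'wrist_torque': array([-0.0121,  0.0479,  0.0055]), 'width': 0.09180118816568462} 0.008
```

View pics/top0.png

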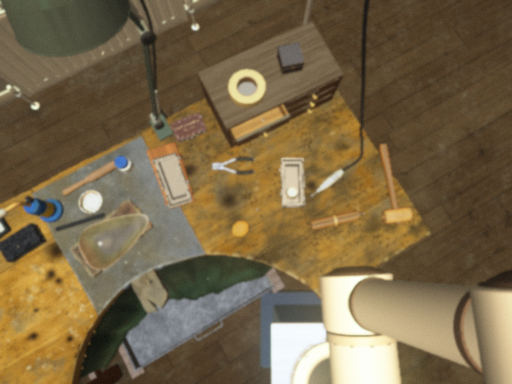

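View pics/side0.png

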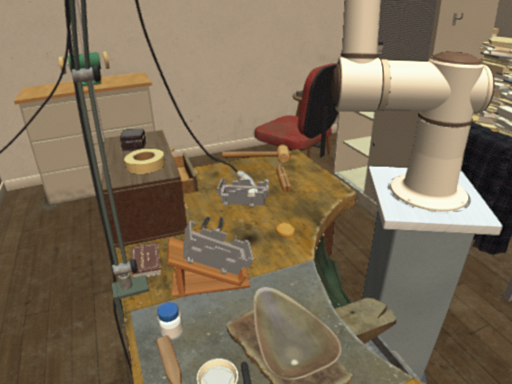

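The top view shows the lower bin at about (292,182) px with the cone at (292,191), the stand with the upper bin at (172,180), the cutters at (235,165), the wax at (240,229) and the clamp at (336,220). A lamp base stands at (160,125). The side view shows the upper bin on the stand at about (217,250), low end towards the robot. Next I'll measure.

```bash
python3 - <<'E'
from h import *
np.set_printoptions(precision=4,suppress=True)
t=np.load("top0.npz"); W=t["W"]; im=t["im"]
for n,(u,v) in dict(low=(292,172),cone=(292,191),top=(172,180),wax=(240,229),cut=(235,165),clamp=(336,220),lampbase=(160,125),lamppole=(152,70),drawerfront=(260,125),bench=(260,190)).items(): print(n,W[v,u])
l=W[150:215,272:315].reshape(-1,3); r=l[(l[:,2]>.035)&(l[:,2]<.07)]; 
print("low rim z pct",np.percentile(r[:,2],[5,25,50,75,95]),len(r)); 
print(cv2.minAreaRect((r[:,:2]*1000).astype(np.float32)))
b=W[140:212,140:200]
print("bench z",np.nanmedian(W[180:200,240:262,2]))
# side-view crops for detail, x3
T=cv2.resize(im[140:220,140:320],None,fx=4.4,fy=4.4,interpolation=cv2.INTER_CUBIC)
S=np.load("side0.npz")["im"][160:300,150:290]; S=cv2.resize(S,None,fx=4.2,fy=4.2,interpolation=cv2.INTER_CUBIC)
save(T,"topc.png"); save(S,"sidec.png")
E
```

```text
low [0.5543 0.0978 0.0035]
cone [0.4941 0.1018 0.0336]
top [0.5207 0.4215 0.0475]
wax [0.3933 0.2415 0.0187]
cut [0.5751 0.2581 0.0001]
clamp [ 0.4161 -0.0149  0.0298]
lampbase [0.6683 0.4566 0.0629]
lamppole [ 1.3677  0.7824 -0.9014]
drawerfront [0.6537 0.1888 0.1049]
bench [ 0.5037  0.1877 -0.0016]
low rim z pct [0.0355 0.0405 0.0463 0.0496 0.0515] 228
((517.4157104492188, 102.73551940917969), (130.34176635742188, 60.00129318237305), 0.7170540690422058)
bench z -0.0006860548434242109
```

View pics/topc.png

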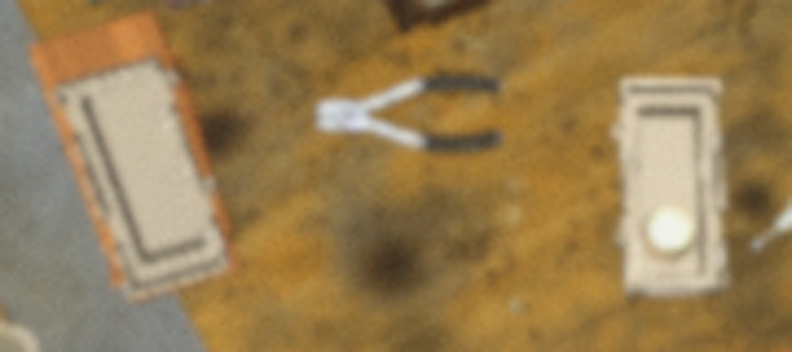

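View pics/sidec.png

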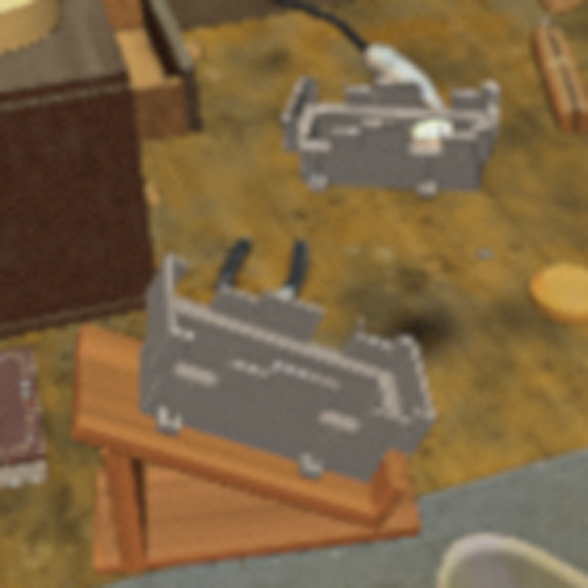

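The crops show the lower bin nearly square to the base, its cone at its low-x (robot) half. The upper bin is turned about 16° with its label end at the stand's lip, and the space round both is clear. Next I'll fit a bin model to both clouds.

```bash
cat > fit.py <<'E'
from h import *
from scipy.spatial import cKDTree
from scipy.optimize import least_squares
from scipy.spatial.transform import Rotation as R
def face(x,y,z,s=.0015):
    g=[np.linspace(a,b,max(2,int((b-a)/s)+1)) if b>a else np.array([a]) for a,b in(x,y,z)]
    return np.stack(np.meshgrid(*g,indexing="ij"),-1).reshape(-1,3)
def walls(lx,ly,z0,z1):
    return [face((-lx,lx),(s*ly,s*ly),(z0,z1)) for s in(1,-1)]+[face((s*lx,s*lx),(-ly,ly),(z0,z1)) for s in(1,-1)]
M=walls(.065,.030,.027,.050)+walls(.062,.027,.030,.050)+walls(.057,.023,0,.03)+walls(.054,.020,.003,.03)
M=np.vstack(M+[face((-.054,.054),(-.02,.02),(.003,.003))]+[face((-.065,.065),sorted((s*.027,s*.03)),(.05,.05)) for s in(1,-1)]
 +[face(sorted((s*.062,s*.065)),(-.03,.03),(.05,.05)) for s in(1,-1)]+[face((a-.005,a+.005),sorted((s*.023,s*.033)),(.006,.006)) for s in(1,-1) for a in(.045,-.025)])
T=cKDTree(M)
def frame(yaw,tilt): return R.from_euler("ZY",[yaw,-tilt],degrees=True).as_matrix()
def fit(P,p0,tilt,free_tilt=False):
    """p = x,y,z of underside centre (m), yaw (deg), tilt"""
    p0=np.array(list(p0)+[tilt]); sc=np.array([.01,.01,.01,5,5 if free_tilt else 1e-6])
    def loc(q): p=p0+q*sc; return (P-p[:3])@frame(p[3],p[4])
    keep=np.ones(len(P),bool)
    for th in(.012,.006,.004):
        L=loc(np.zeros(5)); keep=T.query(L)[0]<th
        r=least_squares(lambda q:T.query(loc(q)[keep])[0]/.002,np.zeros(5),loss="soft_l1",diff_step=1e-3)
        p0=p0+r.x*sc
    return p0,keep.sum(),np.median(T.query(loc(np.zeros(5))[keep])[0])
def crop(W,c,r,zmin=.006,zmax=.16):
    P=W.reshape(-1,3); P=P[np.isfinite(P).all(1)]
    return P[(np.hypot(P[:,0]-c[0],P[:,1]-c[1])<r)&(P[:,2]>zmin)&(P[:,2]<zmax)]
E
python3 - <<'E'
from fit import *
np.set_printoptions(precision=4,suppress=True)
D={n:np.load(n+"0.npz")["W"] for n in("top","side")}; D["both"]=np.concatenate([D["top"].reshape(-1,3),D["side"].reshape(-1,3)])
for n,W in D.items():
    print(n,"low",*fit(crop(W,(.517,.103),.09),(.517,.103,0,1),0))
    P=crop(W,(.51,.42),.1,.03)
    for ft in(False,True): print(n,"top",*fit(P,(.53,.425,.06,16),30,ft))
A=D["both"]; A=A[np.isfinite(A).all(1)]
# tall things in the work region on a coarse grid
for x in np.arange(.3,.85,.1):
    print("x%.1f"%x,["%.2f"%max([0]+list(A[(abs(A[:,0]-x)<.05)&(abs(A[:,1]-y)<.05)&(A[:,2]<1),2])) for y in np.arange(.7,-.45,-.1)])
E
```

```text
top low [ 0.5187  0.1027  0.0017  1.8412 -0.001 ] 618 0.0009945647808305672
top top [ 0.5338  0.4196  0.0511 17.3989 30.0001] 1254 0.0010744747000981276
top top [ 0.534   0.4197  0.0513 17.3086 30.2616] 1254 0.0010654653505889101
side low [0.5186 0.1035 0.001  0.4873 0.38  ] 980 0.0010301068009760988
side top [ 0.5322  0.4218  0.0525 17.6448 30.    ] 2370 0.0010435500989471763
side top [ 0.5322  0.4218  0.0525 17.6573 30.0911] 2369 0.0010488185326951365
both low [ 0.5167  0.1032  0.001   0.7124 -0.0152] 1600 0.001081329557701531
both top [ 0.533   0.4209  0.0517 18.4881 30.3101] 3610 0.0011433657650010893
both top [ 0.533   0.4209  0.0517 18.4969 30.3145] 3609 0.0011435987701185941
x0.3 ['0.05', '0.05', '0.05', '0.01', '0.01', '0.01', '0.36', '0.71', '0.00', '0.00', '0.00', '0.00']
x0.4 ['0.14', '0.05', '0.05', '0.06', '0.02', '0.02', '0.03', '0.03', '0.04', '0.04', '0.01', '0.00']
x0.5 ['0.13', '0.04', '0.64', '0.67', '0.01', '0.01', '0.05', '0.03', '0.01', '0.03', '0.00', '0.00']
x0.6 ['0.01', '0.06', '0.67', '0.68', '0.62', '0.15', '0.14', '0.02', '0.04', '0.03', '0.00', '0.00']
x0.7 ['0.00', '0.00', '0.21', '0.52', '0.18', '0.18', '0.16', '0.31', '0.23', '0.00', '0.00', '0.00']
x0.8 ['0.00', '0.00', '0.00', '0.00', '0.18', '0.18', '0.20', '0.51', '0.00', '0.00', '0.00', '0.00']
```

```bash
python3 - <<'E'
from h import *
np.set_printoptions(precision=3,suppress=True)
for n in("top","side"):
    A=np.load(n+"0.npz")["W"].reshape(-1,3); A=A[np.isfinite(A).all(1)]
    A=A[(A[:,0]>.2)&(A[:,0]<.95)&(A[:,1]>.12)&(A[:,1]<.9)]
    for z in np.arange(.2,1,.08):
        a=A[(A[:,2]>=z)&(A[:,2]<z+.08)]
        if len(a)>3: print(n,"z%.2f"%z,len(a),"x",np.percentile(a[:,0],[2,50,98]),"y",np.percentile(a[:,1],[2,50,98]))
s=get_state(); print(s["orientation"])
E
```

```text
top z0.20 192 x [0.693 0.71  0.734] y [0.418 0.433 0.448]
top z0.28 210 x [0.7   0.713 0.739] y [0.406 0.417 0.432]
top z0.36 442 x [0.694 0.708 0.743] y [0.383 0.397 0.413]
top z0.44 168 x [0.699 0.706 0.74 ] y [0.392 0.4   0.408]
top z0.60 5768 x [0.53  0.552 0.592] y [0.352 0.398 0.458]
side z0.20 610 x [0.693 0.71  0.734] y [0.421 0.437 0.451]
side z0.28 668 x [0.7   0.718 0.742] y [0.405 0.421 0.435]
side z0.36 916 x [0.693 0.717 0.744] y [0.396 0.409 0.42 ]
side z0.44 762 x [0.692 0.71  0.741] y [0.395 0.411 0.422]
[[ 0.966  0.258 -0.   ]
 [ 0.258 -0.966  0.002]
 [ 0.    -0.002 -1.   ]]
```

The lamp pole stands at (0.71, 0.42) and its shade is above z 0.5 over the stand, at x ≥ 0.5, so I'll stay low and on the robot side there. The fits agree to within 2 mm: upper bin underside centre (0.533, 0.421, 0.052), yaw 17.7°, tilt 30°; lower bin (0.518, 0.103, 0), yaw about 1°. Moving towards the stand now.

Request:
play_rows([
  [1.4,-0.9,-0.1,0,0,0,1],
  [2.9,-1.9,-0.2,0,0,0,1],
  [4.3,-2.8,-0.3,0,0,0,1],
  [5.7,-3.8,-0.4,0,0,0,1],
  [7.1,-4.7,-0.5,0,0,0,1],
  [8.6,-5.6,-0.6,0,0,0,1],
  [10.0,-6.6,-0.6,0,0,0,1],
  [11.4,-7.5,-0.6,0,0,0,1],
  [11.8,-9.1,-0.6,0,0,0,1],
  [12.3,-10.7,-0.6,0,0,0,1],
  [12.7,-12.3,-0.6,0,0,0,1],
  [13.1,-13.9,-0.6,0,0,0,1],
  [13.5,-15.5,-0.6,0,0,0,1],
  [14.0,-17.2,-0.6,0,0,0,1],
  [14.4,-18.8,-0.6,0,0,0,1],
  [14.8,-20.4,-0.6,0,0,0,1],
  [15.2,-22.0,-0.6,0,0,0,1],
  [15.7,-23.6,-0.6,0,0,0,1],
  [16.1,-25.2,-0.6,0,0,0,1],
  [16.1,-25.2,-0.6,0,0,0,1],
], force=20)

```text
time: 2.6
tool_pos: [0.4189, 0.3023, 0.2404]
orientation: [[0.965, 0.262, -0.002], [0.262, -0.965, 0.002], [-0.001, -0.002, -1.0]]
contact_force: [0.4, -1.7, -1.1]
width: 0.092
```

```bash
cat >> fit.py <<'E'
def rel(pos,Rt):
    s=get_state(); R0=np.array(s["orientation"]); p=np.array(s["tool_pos"])
    return np.round(np.r_[R0.T@(np.array(pos)-p)/.03, R.from_matrix(R0.T@Rt).as_rotvec(degrees=True)/8],2)
def tool(Rb): return Rb@np.diag([1.,-1,-1])
E
python3 - <<'E'
from fit import *
np.set_printoptions(precision=3,suppress=True)
s=get_state(); print(s["time"],s["tool_pos"],s["qpos"],s["orientation"])
Rb=frame(17.7,30); o=np.array([.533,.4207,.0517]); print(Rb)
print("pre",rel(o+Rb[:,2]*.1075,tool(Rb))); print("grasp",rel(o+Rb[:,2]*.0275,tool(Rb)))
E
```

```text
2.6 [0.419 0.302 0.24 ] [22.321 -0.355 99.456  0.124 80.946 97.109] [[ 0.965  0.262 -0.002]
 [ 0.262 -0.965  0.002]
 [-0.001 -0.002 -1.   ]]
[[ 0.825 -0.304 -0.476]
 [ 0.263  0.953 -0.152]
 [ 0.5    0.     0.866]]
pre [ 2.92 -2.73  3.19  0.07  3.76 -0.31]
grasp [ 4.25 -2.78  5.5   0.07  3.76 -0.31]
```

Request:
play_rows([
  [0.5,-0.5,0.3,0,0.6,-0.1,1],
  [1.0,-1.0,0.8,0,1.4,-0.1,1],
  [1.5,-1.5,1.4,0,2.2,-0.2,1],
  [2.0,-2.0,2.0,0.1,3.0,-0.3,1],
  [2.5,-2.4,2.6,0.1,3.76,-0.31,1],
  [2.92,-2.73,3.19,0.07,3.76,-0.31,1],
  [2.92,-2.73,3.19,0.07,3.76,-0.31,1],
  [2.92,-2.73,3.19,0.07,3.76,-0.31,1],
])

```text
time: 3.6
tool_pos: [0.4824, 0.4039, 0.1456]
orientation: [[0.825, 0.303, 0.477], [0.263, -0.953, 0.152], [0.501, -0.0, -0.865]]
contact_force: [0.0, -0.1, -0.2]
width: 0.0917
```

```bash
python3 - <<'E'
from fit import *
np.set_printoptions(precision=3,suppress=True)
im,d,c=snap("side"); save(cv2.resize(im[60:300,60:380],None,fx=2.4,fy=2.4),"pre.png")
o0=np.array([.533,.4207,.0517]); W=cloud(d,c)
print(fit(crop(W,o0,.1,.03),(*o0,17.7),30))
s=get_state(); print(s["time"],s["tool_pos"],s["qpos"],s["contact_force"])
Rb=frame(17.7,30); o=o0
print("grasp",rel(o+Rb[:,2]*.0275,tool(Rb)))
E
```

```text
(array([ 0.532,  0.422,  0.053, 17.625, 29.994]), np.int64(2352), np.float64(0.001010696733046922))
3.65 [0.483 0.404 0.146] [ 32.727   3.494 111.845 -12.751  36.088 113.488] [-0.076  0.041 -0.37 ]
grasp [-0.04 -0.02  2.69 -0.   -0.01 -0.01]
```

View pics/pre.png

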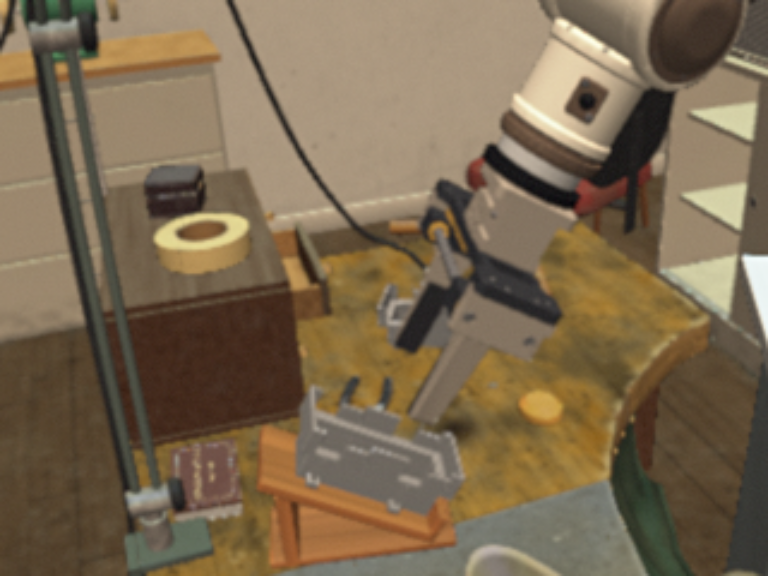

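The side view shows the open gripper tilted square to the bin's mouth, its near fingertip at (430,415) lined up with the middle of the bin (380,455) and nothing in the way. Next I'll advance and grip.

Request:
play_rows([
  [0,0,0.5,0,0,0,1],
  [0,0,1.1,0,0,0,1],
  [0,0,1.7,0,0,0,1],
  [0,0,2.2,0,0,0,1],
  [0,0,2.5,0,0,0,1],
  [0,0,2.7,0,0,0,1],
  [0,0,2.7,0,0,0,1],
  [0,0,2.7,0,0,0,0.5],
  [0,0,2.7,0,0,0,0.5],
  [0,0,2.7,0,0,0,0.5],
  [0,0,2.7,0,0,0,0.5],
  [0,0,2.7,0,0,0,0.5],
  [0,0,2.7,0,0,0,0.5],
  [0,0,2.7,0,0,0,0.5],
], force=25)

```text
time: 5.4
tool_pos: [0.5213, 0.4165, 0.0763]
orientation: [[0.824, 0.303, 0.478], [0.262, -0.953, 0.153], [0.502, -0.0, -0.865]]
contact_force: [-2.9, -1.6, 4.7]
width: 0.0599
```

Request:
play_rows([
  [0.1,0,-0.17,0,0,0,0.5],
  [0.3,0,-0.52,0,0,0,0.5],
  [0.6,0,-1.04,0,0,0,0.5],
  [1.0,0,-1.73,0,0,0,0.5],
  [1.5,0,-2.6,0,0,0,0.5],
  [1.75,0,-3.0,0,0,0,0.5],
  [1.75,0,-3.0,0,0,0,0.5],
])

```text
time: 6.28
tool_pos: [0.5223, 0.417, 0.1824]
orientation: [[0.823, 0.303, 0.48], [0.261, -0.953, 0.154], [0.504, -0.001, -0.863]]
contact_force: [0.2, 0.3, -1.8]
width: 0.0598
```

```bash
python3 - <<'E'
from fit import *
np.set_printoptions(precision=3,suppress=True)
s=get_state(); print(s["time"],s["tool_pos"],s["qpos"],s["contact_force"],s["width"])
print("level",rel((.44,.27,.24),tool(frame(17.7,0))))
im,d,c=snap("side"); W=cloud(d,c); save(cv2.resize(im[60:300,60:380],None,fx=2.4,fy=2.4),"lift.png")
# bin pose in hand
Rt=np.array(s["orientation"]); o=s["tool_pos"]+Rt[:,2]*.0275
print(o,fit(crop(W,o,.1,.03,.22),(*o,17.7),30,True))
E
```

```text
6.275 [0.522 0.417 0.182] [ 31.534   6.039 104.639 -10.697  40.24  110.278] [ 0.204  0.339 -1.802] 0.0597915556016077
level [-2.57  3.83 -3.73 -0.01 -3.79 -0.01]
[0.536 0.421 0.159] (array([ 0.534,  0.421,  0.159, 17.758, 30.331]), np.int64(2005), np.float64(0.0009708967320391797))
```

View pics/lift.png

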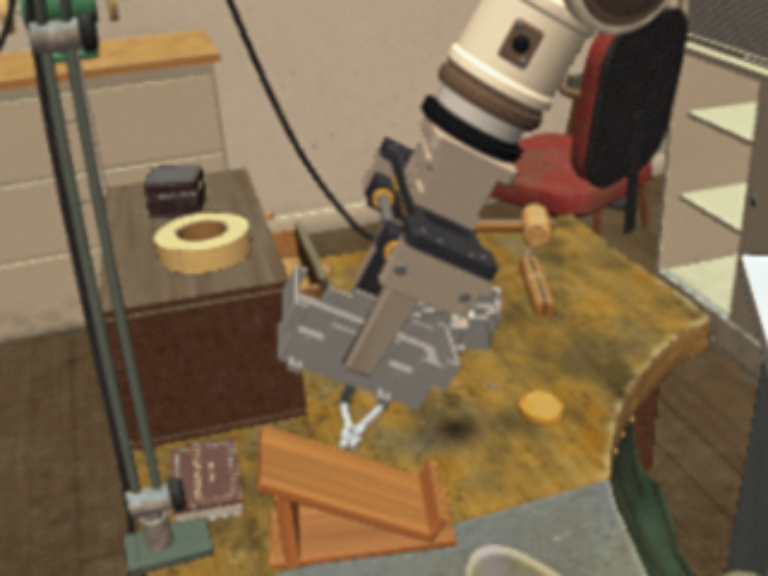

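The side view shows the bin held clear of the stand by the finger at (375,330), still tilted 30° and not slipped; the stand and cutters have not moved. Next I'll level it while moving clear of the lamp.

Request:
play_rows([
  [-0.4,0.5,-0.5,0,-0.3,0,0.5],
  [-0.8,1.1,-1.1,0,-0.8,0,0.5],
  [-1.2,1.7,-1.7,0,-1.5,0,0.5],
  [-1.6,2.3,-2.3,0,-2.2,0,0.5],
  [-2.0,2.9,-2.9,0,-2.9,0,0.5],
  [-2.3,3.4,-3.4,0,-3.5,0,0.5],
  [-2.57,3.83,-3.73,0,-3.79,0,0.5],
  [-2.57,3.83,-3.73,0,-3.79,0,0.5],
])

```text
time: 7.32
tool_pos: [0.4393, 0.2691, 0.2374]
orientation: [[0.953, 0.302, -0.005], [0.302, -0.953, -0.001], [-0.005, -0.0, -1.0]]
contact_force: [0.3, -0.2, -1.8]
width: 0.0595
```

```bash
python3 - <<'E'
from fit import *
np.set_printoptions(precision=3,suppress=True)
s=get_state(); print(s["time"],s["tool_pos"],s["qpos"],s["contact_force"],s["width"])
R0=np.array(s["orientation"]); Rn=tool(frame(180.9,0))
print("xyz only/over", rel((.518,.103,.20),Rn), "yaw now",np.degrees(np.arctan2(R0[1,0],R0[0,0])))
E
```

```text
7.325 [0.439 0.269 0.237] [18.011 -0.263 99.71   0.027 80.819 90.436] [ 0.263 -0.235 -1.772] 0.059542162288778226
xyz only/over [  0.83   6.07   1.24  -0.05   0.   -20.42] yaw now 17.57135638416325
```

Request:
play_rows([
  [0,0.3,0,0,0,-0.7,0.5],
  [0.1,0.6,0.1,0,0,-1.7,0.5],
  [0.1,0.9,0.1,0,0,-2.9,0.5],
  [0.2,1.3,0.2,0,0,-4.1,0.5],
  [0.2,1.6,0.3,0,0,-5.3,0.5],
  [0.3,2.0,0.4,0,0,-6.5,0.5],
  [0.3,2.4,0.5,0,0,-7.7,0.5],
  [0.4,2.8,0.6,0,0,-8.9,0.5],
  [0.4,3.2,0.7,0,0,-10.1,0.5],
  [0.5,3.6,0.7,0,0,-11.3,0.5],
  [0.5,4.0,0.8,0,0,-12.5,0.5],
  [0.6,4.4,0.9,0,0,-13.7,0.5],
  [0.6,4.8,1.0,0,0,-14.9,0.5],
  [0.7,5.2,1.1,0,0,-16.1,0.5],
  [0.7,5.5,1.1,0,0,-17.3,0.5],
  [0.8,5.8,1.2,0,0,-18.5,0.5],
  [0.83,6.07,1.24,0,0,-19.6,0.5],
  [0.83,6.07,1.24,0,0,-20.42,0.5],
  [0.83,6.07,1.24,0,0,-20.42,0.5],
  [0.83,6.07,1.24,0,0,-20.42,0.5],
])

```text
time: 9.82
tool_pos: [0.5176, 0.1033, 0.1993]
orientation: [[-1.0, -0.015, -0.005], [-0.015, 1.0, -0.001], [0.005, -0.001, -1.0]]
contact_force: [-0.3, -0.0, -0.9]
width: 0.0598
```

```bash
python3 - <<'E'
from fit import *
np.set_printoptions(precision=4,suppress=True)
s=get_state(); print(s["time"],s["tool_pos"],s["qpos"],s["contact_force"],s["width"])
Rt=np.array(s["orientation"]); print(Rt); o=s["tool_pos"]+Rt[:,2]*.0275
for n in("side","top"):
    im,d,c=snap(n); W=cloud(d,c); 
    if n=="side": save(cv2.resize(im[60:300,100:420],None,fx=2.4,fy=2.4),"over.png")
    print(n,"hand",o,fit(crop(W,o,.1,.14,.24),(*o,180.9),0,True))
    print(n,"low",fit(crop(W,(.518,.103),.09,zmax=.07),(.518,.103,0,1),0))
E
```

```text
9.825 [0.5176 0.1033 0.1993] [ -1.8027   3.3861 100.3493  -0.0631  76.5567 -92.6345] [-0.2733 -0.0472 -0.9476] 0.05975819713904802
[[-0.9999 -0.0148 -0.0051]
 [-0.0148  0.9999 -0.0009]
 [ 0.0051 -0.0008 -1.    ]]
side hand [0.5175 0.1033 0.1718] (array([  0.5211,   0.105 ,   0.1729, 180.401 ,  -0.0985]), np.int64(1030), np.float64(0.0010106731490090864))
side low (array([ 0.5182,  0.1041,  0.0011,  1.186 , -0.0001]), np.int64(995), np.float64(0.0009965105437311505))
top hand [0.5175 0.1033 0.1718] (array([  0.5172,   0.1038,   0.172 , 181.8646,   0.3359]), np.int64(162), np.float64(0.000984899847039848))
top low (array([ 0.5186,  0.1033,  0.0014,  2.2865, -0.    ]), np.int64(46), np.float64(0.000952367259091736))
```

View pics/over.png

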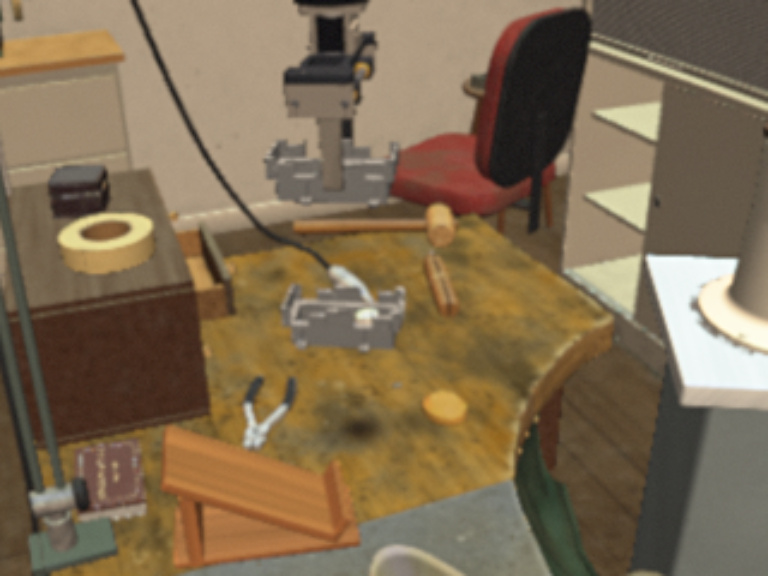

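The side view shows the bin held level at (330,175) directly over the lower bin at (345,320), turned end for end, with the clearances open. Both cameras put the offset within about 3 mm in x and 1 mm in y, inside the play. Next I'll descend to just above the rim.

Request:
play_rows([
  [0.02,-0.02,0.4,0,0,0,0.5],
  [0.02,-0.02,1.1,0,0,0,0.5],
  [0.02,-0.02,1.9,0,0,0,0.5],
  [0.02,-0.02,2.6,0,0,0,0.5],
  [0.02,-0.02,3.2,0,0,0,0.5],
  [0.02,-0.02,3.6,0,0,0,0.5],
  [0.02,-0.02,3.7,0,0,0,0.5],
  [0.02,-0.02,3.7,0,0,0,0.5],
])

```text
time: 10.92
tool_pos: [0.517, 0.1025, 0.089]
orientation: [[-1.0, -0.015, -0.004], [-0.015, 1.0, -0.001], [0.004, -0.001, -1.0]]
contact_force: [-0.5, -1.1, -1.2]
width: 0.0597
```

```bash
python3 - <<'E'
from fit import *
np.set_printoptions(precision=4,suppress=True)
s=get_state(); print(s["time"],s["tool_pos"],s["contact_force"],s["width"])
Rt=np.array(s["orientation"]); o=s["tool_pos"]+Rt[:,2]*.0275
im,d,c=snap("side"); W=cloud(d,c); np.savez("near.npz",im=im,W=W)
save(cv2.resize(im[130:220,190:310],None,fx=6,fy=6,interpolation=cv2.INTER_CUBIC),"near.png")
print("hand",o,fit(crop(W,o,.1,o[2]+.012,.125),(*o,180.9),0,True))
print("low",fit(crop(W,(.518,.103),.09,zmax=.052),(.518,.103,0,1),0))
print("down to .0715:",rel((.5177,.103,.0715),Rt))
E
```

```text
10.925 [0.517  0.1025 0.089 ] [-0.4833 -1.1399 -1.1701] 0.05973230653843048
hand [0.5169 0.1024 0.0615] (array([  0.5203,   0.1042,   0.0623, 180.5961,   0.2934]), np.int64(770), np.float64(0.0010183161802496577))
low (array([0.5182, 0.1038, 0.0009, 1.619 , 0.0001]), np.int64(853), np.float64(0.0010215794255083995))
down to .0715: [-0.02  0.02  0.6  -0.    0.    0.  ]
```

View pics/near.png

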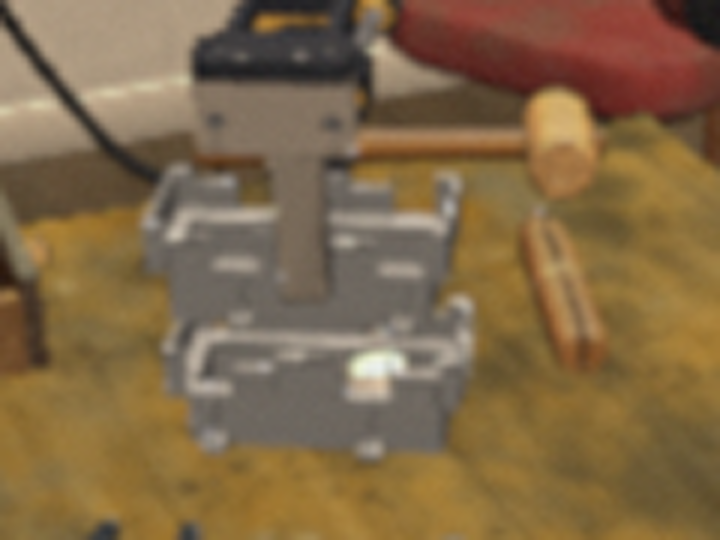

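The close view shows the upper bin just above the lower rim; its lugs at (240,318) and (400,325) line up with the recess positions. The side-camera fit has it about 2 mm too far in +x, so I'll nudge 1 mm and lower slowly.

Request:
play_rows([
  [0.03,0,0.1,0,0,0,0.5],
  [0.03,0,0.2,0,0,0,0.5],
  [0.03,0,0.3,0,0,0,0.5],
  [0.03,0,0.38,0,0,0,0.5],
  [0.03,0,0.45,0,0,0,0.5],
  [0.03,0,0.48,0,0,0,0.5],
  [0.03,0,0.48,0,0,0,0.5],
])

```text
time: 11.85
tool_pos: [0.5163, 0.1024, 0.0749]
orientation: [[-1.0, -0.015, -0.003], [-0.015, 1.0, -0.001], [0.004, -0.001, -1.0]]
contact_force: [-0.7, -0.3, -1.6]
width: 0.0596
```

Request:
play_rows([
  [0,0,0.04,0,0,0,0.5],
  [0,0,0.07,0,0,0,0.5],
  [0,0,0.1,0,0,0,0.5],
  [0,0,0.12,0,0,0,0.5],
  [0,0,0.13,0,0,0,0.5],
])

```text
time: 12.48
tool_pos: [0.5164, 0.1024, 0.0712]
orientation: [[-1.0, -0.015, -0.003], [-0.015, 1.0, -0.001], [0.003, -0.001, -1.0]]
contact_force: [-0.6, -0.3, 1.7]
width: 0.0599
```

```bash
python3 - <<'E'
from fit import *
np.set_printoptions(precision=4,suppress=True)
s=get_state(); print(s["time"],s["tool_pos"],s["contact_force"],s["width"])
im,d,c=snap("side"); W=cloud(d,c)
o=np.array([.5165,.1025,.044])
print("hand",fit(crop(W,o,.1,.056,.11),(*o,180.9),0,True))
print("low",fit(crop(W,(.518,.103),.09,zmax=.043),(.518,.103,0,1),0))
E
```

```text
12.475 [0.5164 0.1024 0.0712] [-0.584  -0.3152  1.6679] 0.05988853879733413
hand (array([  0.52  ,   0.1046,   0.0451, 181.1377,   0.2658]), np.int64(760), np.float64(0.0009769203449127885))
low (array([0.518 , 0.1037, 0.0005, 1.008 , 0.    ]), np.int64(535), np.float64(0.0010326616938442117))
```

Contact has just taken up (force rose by 3 N) and the fit shows a height difference of 44.6 mm, so the bin is seated. Releasing now and backing straight up.

Request:
play_rows([
  [0,0,0,0,0,0,0.75],
  [0,0,0,0,0,0,0.85],
  [0,0,0,0,0,0,1],
  [0,0,0,0,0,0,1],
  [0,0,0,0,0,0,1],
  [0,0,0,0,0,0,1],
  [0,0,-0.2,0,0,0,1],
  [0,0,-0.6,0,0,0,1],
  [0,0,-1.2,0,0,0,1],
  [0,0,-2.0,0,0,0,1],
  [0,0,-3.0,0,0,0,1],
  [0,0,-4.0,0,0,0,1],
  [0,0,-5.0,0,0,0,1],
  [0,0,-5.0,0,0,0,1],
])

```text
time: 14.28
tool_pos: [0.5189, 0.1026, 0.2252]
orientation: [[-1.0, -0.016, 0.004], [-0.016, 1.0, -0.001], [-0.004, -0.001, -1.0]]
contact_force: [-0.1, 0.2, 0.2]
width: 0.0919
```

```bash
python3 - <<'E'
from fit import *
np.set_printoptions(precision=4,suppress=True)
s=get_state(); print(s["time"],s["tool_pos"],s["contact_force"],s["width"])
o=np.array([.5165,.1025,.044])
for n in("side","top"):
    im,d,c=snap(n); W=cloud(d,c)
    if n=="side": save(cv2.resize(im[130:220,190:310],None,fx=6,fy=6,interpolation=cv2.INTER_CUBIC),"end.png")
    print(n,"up",fit(crop(W,o,.1,.056,.11),(*o,180.9),0,True))
    print(n,"low",fit(crop(W,(.518,.103),.09,zmax=.043),(.518,.103,0,1),0))
    P=crop(W,o,.09,.085,.105); print("rim z",np.percentile(P[:,2],[5,50,95]),len(P))
E
```

```text
14.275 [0.5189 0.1026 0.2252] [-0.1458  0.2163  0.1708] 0.09187816238155176
side up (array([  0.5199,   0.1047,   0.0446, 180.9816,   0.044 ]), np.int64(943), np.float64(0.000998983376681683))
side low (array([ 0.5179,  0.1037,  0.0004,  1.1061, -0.    ]), np.int64(524), np.float64(0.0009995465749674747))
rim z [0.0854 0.0898 0.0952] 249
top up (array([  0.5191,   0.103 ,   0.0449, 180.6364,  -0.9719]), np.int64(119), np.float64(0.0008917439472286919))
top low (array([ 0.5174,  0.1017, -0.0001,  0.2755,  0.    ]), np.int64(19), np.float64(0.0006345392201510173))
rim z [0.0856 0.092  0.0955] 55
```

View pics/end.png

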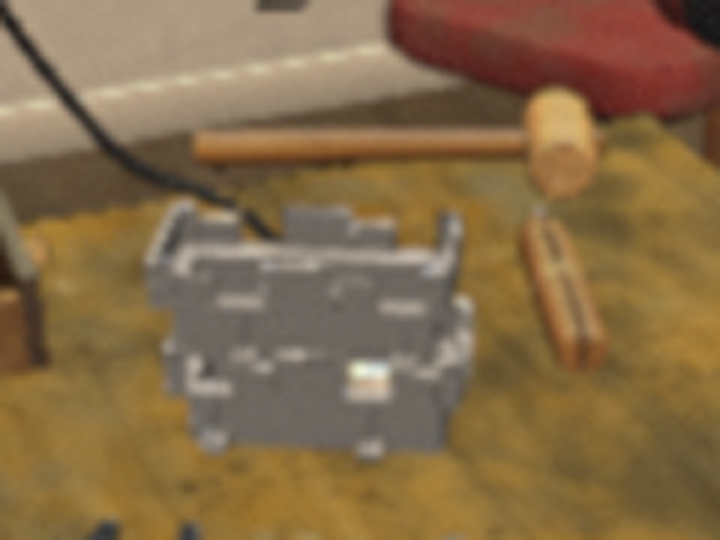

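The final view shows the upper bin level on the lower one, its lugs down in the recesses at (245,355) and (400,360). The cone is still in the lower bin, seen through the slot at (368,375), and the gripper is clear. Handing in.

```bash
python3 -c "
from rig import sign_off; print(sign_off())"
```

```text
the job is handed in; nothing more can be done
None
```

The empty bin now sits level and interlocked on the bin with the borax cone, with its label facing the opposite way. I gripped it across the skirt, lifted it off the stand, levelled it, turned it about 163° and lowered it until a light contact of about 3 N. Then I opened the gripper and backed up. I handed the job in at about 14.4 s.

**Last checks:**
- **Height:** the side camera puts the upper bin 44.2 mm above the lower one; the nominal figure is 44 mm.
- **Level:** the side camera reads a tilt of 0.04°. The top camera's fit reads −1.0°, but it rests on only 119 points, so I trust the side view.
- **Turn:** the two bins are 180° apart to within 0.4° in both cameras.
- **Centring:** the upper bin is off-centre by about 2 mm in x and 1 mm in y, inside the play of 4.5 mm and 4 mm.
- **Lower bin:** the fits put it within about 1 mm of where it started, with the cone still inside.
- **Stray tools:** the clamp looked unmoved in the last view. I did not re-measure the cutters or the wax at the end, but the arm passed above them and felt no contact.

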